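# Pin the condiment tray to its bracket

## Task

Lock the sliding condiment tray to its bracket: take the red-headed pin out of the cork block, set it into the upper knuckle of the bracket so that it stands on the tray's tongue, and ease the tray towards the bracket until you feel the hidden hole come into line and the pin catch in it. Then press the pin down until its red head sits flush on the knuckle, and let go of everything. Be gentle: do not force the tray against the pin or ram the pin down, and leave the other things on the worktop where they are.

Things in the scene. Friction and masses are not known exactly. Their poses are not given: they have to be found in the camera images.
- bracket: Fixed bracket, yaw within 0.2 rad: grey base plate 200 x 300 x 6 mm (own x -65 to 135, y -65 to 235 mm) with two dark steel knuckles, one above the other, on an upright at x = 18 to 34 mm. Origin on the worktop under the vertical pin axis. Own +y points from the knuckles to the tray. Lower knuckle z = 26 to 36 mm, hole 13 mm; gap 36 to 48 mm for the tray's tongue.
- knuckle_mouth (a point): Centre of the hole at the top face of the upper knuckle, 72 mm above the worktop; axes as the bracket. Upper knuckle 36 x 40 mm, z = 48 to 72 mm, hole 11.4 mm wide with a 3 mm countersink. A hood 5 mm thick, top at 53 mm, covers the tongue from own y = 20 to 69 mm.
- clip (a point): On the pin axis, 19 mm above the worktop, under the lower knuckle: two sprung brass jaws that grip the pin. The pin's own weight does not pass them; pressing it through them takes about 5 to 12 N, until the head lands on the upper knuckle. Pressing with over 30 N is too much; 15 N is enough to seat it.
- tray: Wooden condiment tray 176 x 135 mm on rails, rim 36 mm high, a tin 75 mm wide, 58 mm tall in it at own x = 78 mm; slides only along the bracket's y, drag 1 to 3 N. Origin equals the bracket's when fully out, moves to own -y by up to 60 mm as it is pushed in; starts pushed in 0 to 8 mm. Once the pin has caught in its tongue the tray is blocked; over 18 N between tray and pin is too much.
- tray_grip (a point): Top centre of the tray's black upright grip block, at bracket x = 0: 26 mm along the bracket's x, 16 mm along its y, from 18 to 74 mm above the worktop, 25 mm free on all sides. 170 mm to own +y of the tray's origin.
- tongue_root (a point): Where the flat steel tongue leaves the tray (on the tray, 42 mm above the worktop). Tongue 28 mm wide, 8 mm thick, top face at 46 mm, always lies in the gap between the knuckles; one 12 mm hole. It is clamped in an adjusting slot, so the hole's place is not known: it is in line with the knuckles when the tray is pushed in somewhere between 21 and 49 mm.
- pin: Loose clevis pin, about 45 g, upright in the cork block. Origin at the centre of the tip, own z towards the head. Steel shaft 10 mm wide, 62 mm long, nose tapering to 7 mm over the last 5 mm; red round head 22 mm wide, 62 to 90 mm above the tip. Tip height: standing on the tongue 46 mm, caught through the tongue on the jaws 15 to 30 mm, fully home 10 mm.
- pin_shoulder (a point): Underside of the pin's red head, 62 mm above the tip; it lies on the top face of the upper knuckle when the pin is home.
- pin_block: Fixed cork block 50 x 50 x 50 mm in which the pin is parked. Origin under its centre; upright hole 13 mm wide and 46 mm deep. The parked pin stands 4 mm above the worktop, head 16 mm above the block.
- spice_a: Spice jar with black cap, 41 mm diameter, 105 mm tall, bystander; origin under its centre.
- spice_b: Spice jar with black cap, 41 mm diameter, 105 mm tall, bystander; origin under its centre.
- onion: Red onion about 84 mm, bystander; origin at its underside.

How it is judged:
By the outcome, as a careful person would: the job done as asked, in the order asked, and still so for the second after the job is handed in, with the robot touching nothing.
It also fails if it takes over 64 s, if anything falls off the work surface, if the arm or the gripper's body presses on something with over 40 N, if the wrist force passes 120 N, or if a joint passes its speed limit or range.

## Robot

A 6-joint arm with a two-finger parallel gripper is mounted at the origin on a cart in front of the work surface, level with it; the furniture and walls round the work are solid. World frame = base frame: x ahead of the robot, y to its left, z up, the work surface at z = 0. Lengths are in m, angles in rad, forces in N, time in s.
With the tool pointing down it reaches from about 0.375 to 0.975 m from the base axis. Payload 3.8 kg.
Tool frame: the origin (TCP) lies between the finger pads; the fingertips stand 11 mm ahead of it and the grasp point (between the pads) lies 8 mm behind it; z points along the fingers, y is the line along which they close (so a half turn about z gives the same grasp; the last joint's range is limited). The gripper opens to 85 mm and grips with 20 to 120 N. Pads are 22 mm wide; open, the fingers measure 114 mm over their backs; the gripper's body (76 mm by 85 mm) begins 54 mm behind the grasp point. The pads swing forward as they close: fully open they stand 13 mm farther back than shut.
Start: joints at [-1.314, 0.264, 1.604, -0, 1.274, -0.037], TCP at [0.195, -0.646, 0.242] pointing down, gripper open.
Joint ranges: [-2.63, 2.63], [-0.94, 2.18], [0.31, 2.57], [-1.31, 4.45], [0, 2.66], [-2.55, 2.55]. Speed limits (rad/s): [2.57, 2.57, 3.14, 3.14, 3.14, 3.14].

## Interface

Orientations are given as a 3x3 rotation matrix whose columns are the frame's x, y, z axes.
In Python, from plant import r, read_camera, boxes_of, place_of gives the robot as it stands.
- The arm moves only by the tool play_rows, never from a script. Its arguments are lists of equal length, an entry for each row: "dr": the turn, a rotation vector about the tool's x, y, z in rad, a list of three; "delta_pos": the shift along the tool's x, y, z in cm, a list of three; "claw": the opening, from 0 (shut) to 1 (fully open). A call has 1 to 5 rows; each row shifts and turns the commanded pose from where the row before left it, along the tool's axes as they then stand; what a row does not reach is not made up. A row lasts 1/12 s, in which the tool goes at most 41.7 mm and 7.16 degrees, less where a joint would pass 70% of its speed; a pose out of reach is approached as far as the arm can. A call with a gripper value outside its range is refused whole. The fingers move at their own pace and stop on an object; "force" is the grip in N (left out, the last holds). Time passes only in rows, so rows that do not move let the fingers close. It gives the time, the measured TCP pose, the force, the opening and the grip force at its end, in the units of the state.
- r.sense(): the state, without advancing time (a new reading comes with each control period).
- read_camera(name): name is "scene" or "top" or "wrist"; returns a dict with "image" (420x560x3 uint8, red, green, blue), "fx", "fy", "cx", "cy" (pixels), "rvec" (rotation vector, rad) and "tvec" (3), from world to camera coordinates, as OpenCV has them. Camera axes: x right, y down, z forward; pixel columns grow to the right and rows downward; lengths in m; the calibration is good to about 2 mm. A picture is of the moment at which its call begins. There is no depth.
- r.job_done(): hands the job in; it is judged then, once.
Trained networks look in a picture, given as the dict that the camera call returned (one of the last four; its "shot" number tells which), for a name from the list of things; names that differ only in an ending like _2 or _b are one class to them, and where a whole thing is asked for, a point or a joint stands for the part that bears it (a point fixed in the world has none). Each returns a list of dicts, best first, with "conf" (0 to 1); they miss things now and then, are a little off and sometimes report something else, mostly with a low value. They report only what shows in the picture. A call takes as long as a camera call.
- boxes_of(picture, thing): "bbox" ([left, top, right, bottom] in pixels, round what is visible of it).
- place_of(picture, thing): "uv" ([column, row] in pixels: a listed point, or the origin of a listed thing).
The state is a dict: "time_s": time; "joint_positions": joint angles; "joint_vel": joint speeds; "joint_efforts": joint torques, N m; "ee_pos": TCP position; "tool_rot": TCP orientation; "force": force on the tool from outside, world axes, zero at the start; "ft_torque": the same for the moment, N m; "finger_gap": finger opening in m; "grip_force": force on a finger pad.
Only numpy, scipy, OpenCV 4.12 (cv2) and the standard library are available. Lean on these libraries where they do the work, as an engineer would, in place of code of your own. Each camera call takes 0.05 s, during which the arm holds its last target. There are 200 camera calls.

## Working session

There is one attempt and no reset: what is moved stays moved. The work goes in short steps, Python scripts to look and compute and a tool call to move; the robot and the scene stay as the last step left them, time stands still between calls to the robot, and variables do not carry over. Pictures are saved under pics/ and viewed, at most 12 in all, crops included, and the job is handed in when it is done.

Besides the shell and the picture viewer there is one more tool, called after "Emit:" by a JSON object that holds its "name" and its "arguments". play_rows: Moves the arm, as the interface text tells. Its arguments: {"type":"object","properties":{"dr":{"type":"array"},"delta_pos":{"type":"array"},"claw":{"type":"array"},"force":{"type":"number"}},"required":["dr","delta_pos","claw"]}

```bash
mkdir -p pics; cat > h.py <<'E'
import numpy as np, cv2, sys
sys.path.insert(0,'.')
from plant import r, read_camera, boxes_of, place_of
def ray(p,uv):
    R=cv2.Rodrigues(np.array(p["rvec"],float))[0]; t=np.array(p["tvec"],float).ravel()
    d=R.T@np.array([(uv[0]-p["cx"])/p["fx"],(uv[1]-p["cy"])/p["fy"],1.]); return -R.T@t,d
def atz(p,uv,z):
    c,d=ray(p,uv); return c+d*(z-c[2])/d[2]
def proj(p,X):
    R=cv2.Rodrigues(np.array(p["rvec"],float))[0]; q=R@np.array(X,float)+np.array(p["tvec"],float).ravel()
    return np.array([p["fx"]*q[0]/q[2]+p["cx"],p["fy"]*q[1]/q[2]+p["cy"]])
def tri(ps,uvs):
    A=np.zeros((3,3));b=np.zeros(3)
    for p,u in zip(ps,uvs):
        c,d=ray(p,u); d/=np.linalg.norm(d); M=np.eye(3)-np.outer(d,d); A+=M;b+=M@c
    return np.linalg.solve(A,b)
def save(p,n): cv2.imwrite('pics/'+n+'.png',cv2.cvtColor(p["image"],cv2.COLOR_RGB2BGR))
def st():
    s=r.sense(); print(round(s["time_s"],2),np.round(s["ee_pos"],4),np.round(s["force"],1),round(s["finger_gap"],4),round(s["grip_force"],1)); return s
E
ls; python3 - <<'E'
from h import *
s=st(); print(np.round(s["tool_rot"],3))
P={n:read_camera(n) for n in("scene","top")}
Z=dict(bracket=0,knuckle_mouth=.072,tray=0,tray_grip=.074,tongue_root=.042,pin=.004,pin_shoulder=.066,pin_block=0,spice_a=0,onion=0)
for n,p in P.items():
    save(p,n+"0"); print(n,np.round(ray(p,(280,210))[0],3))
for t,z in Z.items():
    U=[]
    for n,p in P.items():
        d=place_of(p,t)[:2]
        for x in d: print(t,n,round(x["conf"],2),np.round(x["uv"],1),np.round(atz(p,x["uv"],z),4))
        if d: U.append(d[0]["uv"])
    if len(U)==2: print("   tri",np.round(tri(list(P.values()),U),4))
E
```

```text
h.py
pics
0.0 [ 0.1953 -0.6454  0.241 ] [-0.  -0.5 -0.1] 0.0852 0.0
[[ 0.957  0.29  -0.001]
 [ 0.29  -0.957  0.002]
 [ 0.    -0.002 -1.   ]]
scene [0.196 0.557 0.699]
top [0.341 0.188 1.289]
bracket scene 0.94 [366.3 192.6] [ 0.5476 -0.036   0.    ]
bracket top 0.81 [364. 231.] [ 0.5543 -0.0385  0.    ]
   tri [ 0.5532 -0.0408 -0.0068]
knuckle_mouth scene 0.86 [372.2 166.7] [ 0.5502 -0.0398  0.072 ]
knuckle_mouth top 0.92 [372.1 229.1] [ 0.5459 -0.0455  0.072 ]
   tri [ 0.5495 -0.0448  0.0681]
tray scene 0.79 [367.9 187.4] [ 0.5553 -0.0505  0.    ]
tray scene 0.66 [223.1 188.7] [0.7607 0.185  0.    ]
tray top 0.81 [366.9 232.3] [ 0.5506 -0.0455  0.    ]
   tri [ 0.5501 -0.0436  0.0085]
tray_grip scene 0.96 [320.3 210.1] [0.5386 0.1246 0.074 ]
tray_grip top 0.87 [303.2 231.9] [0.5473 0.1185 0.074 ]
tray_grip top 0.49 [188.7 255.4] [0.5055 0.3898 0.074 ]
   tri [0.5476 0.1166 0.0611]
tongue_root scene 0.7 [342.1 203.9] [0.5386 0.0588 0.042 ]
tongue_root top 0.67 [332.1 229.1] [0.556 0.046 0.042]
   tri [0.5564 0.0409 0.0159]
pin scene 0.86 [218.1 327. ] [0.5118 0.3889 0.004 ]
pin top 0.44 [196.  258.6] [0.5061 0.3835 0.004 ]
   tri [0.5093 0.3863 0.0024]
pin_shoulder scene 0.72 [216.4 307.4] [0.5117 0.3857 0.066 ]
pin_shoulder top 0.6 [186.3 254.1] [0.5099 0.3968 0.066 ]
   tri [0.5054 0.392  0.0835]
pin_block scene 0.66 [220.6 326.7] [0.5113 0.3845 0.    ]
pin_block top 0.87 [195.9 254.2] [0.5176 0.3842 0.    ]
   tri [ 0.5168  0.3839 -0.0078]
spice_a scene 0.95 [218.5 187.6] [0.7698 0.1903 0.    ]
spice_a scene 0.86 [197.5 197.6] [0.776  0.2409 0.    ]
spice_a top 0.79 [268.9 155.8] [0.7639 0.1907 0.    ]
spice_a top 0.65 [251.1 151.3] [0.7785 0.2362 0.    ]
   tri [0.7638 0.192  0.0051]
onion scene 0.8 [174.9 254.8] [0.6849 0.3586 0.    ]
onion top 0.66 [204.4 188.6] [0.6849 0.3593 0.    ]
   tri [0.6844 0.359  0.0009]
```

View pics/scene0.png

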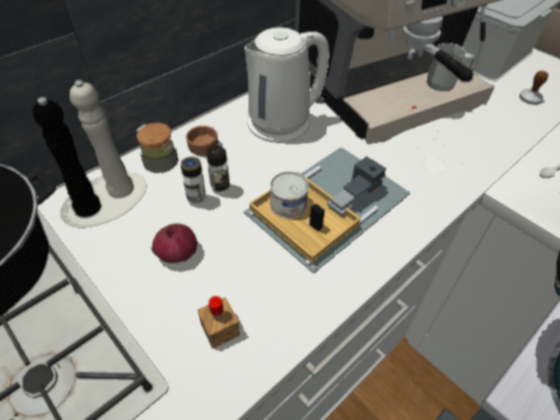

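View pics/top0.png

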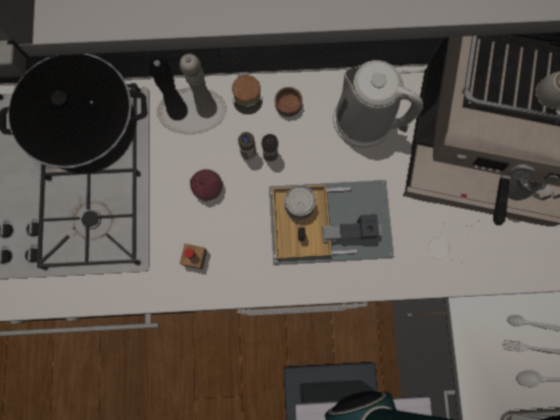

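The scene view shows the red pin head at about (216,303) on its cork block, the black tray grip at (317,215) and the knuckle at (370,167). The top view agrees: pin (190,253), grip (302,234), knuckle (370,227). I'll move over the bracket first and use the wrist camera there.

Emit:
{"name": "play_rows", "arguments": {"dr": [[0,0,0.098],[0,0,0.098],[0,0,0.098],[0,0,0],[0,0,0]], "delta_pos": [[0,0,-1],[0,0,-1],[0,0,-1],[1.8,-3.5,0],[1.8,-3.5,0]], "claw": [0.6,0.6,0.6,0.6,0.6], "force": 40}}

```text
time_s: 1.52
ee_pos: [0.2311, -0.5771, 0.2729]
tool_rot: [[1.0, -0.003, 0.001], [-0.003, -1.0, -0.002], [0.001, 0.002, -1.0]]
force: [1.0, 0.4, -0.3]
finger_gap: 0.0517
grip_force: 0.0
```

Emit:
{"name": "play_rows", "arguments": {"dr": [[0,0,0],[0,0,0],[0,0,0],[0,0,0],[0,0,0]], "delta_pos": [[1.8,-3.5,0],[1.8,-3.5,0],[1.8,-3.5,0],[1.8,-3.5,0],[1.8,-3.5,0]], "claw": [0.6,0.6,0.6,0.6,0.6]}}

```text
time_s: 1.93
ee_pos: [0.322, -0.3994, 0.2725]
tool_rot: [[1.0, -0.001, 0.0], [-0.001, -1.0, -0.0], [0.0, 0.0, -1.0]]
force: [0.6, -0.3, 0.5]
finger_gap: 0.0513
grip_force: 0.0
```

Emit:
{"name": "play_rows", "arguments": {"dr": [[0,0,0],[0,0,0],[0,0,0],[0,0,0],[0,0,0]], "delta_pos": [[1.8,-3.5,0],[1.8,-3.5,0],[1.8,-3.5,0],[1.8,-3.5,0],[1.8,-3.5,0]], "claw": [0.6,0.6,0.6,0.6,0.6]}}

```text
time_s: 2.35
ee_pos: [0.412, -0.2244, 0.2727]
tool_rot: [[1.0, -0.001, 0.001], [-0.001, -1.0, -0.001], [0.001, 0.001, -1.0]]
force: [0.9, 0.1, 0.3]
finger_gap: 0.0511
grip_force: 0.0
```

Emit:
{"name": "play_rows", "arguments": {"dr": [[0,0,0],[0,0,0],[0,0,0],[0,0,0],[0,0,0]], "delta_pos": [[1.8,-3.5,0],[1.8,-3.5,0],[1.8,-3.5,0],[0,0,0],[0,0,0]], "claw": [0.6,0.6,0.6,0.6,0.6]}}

```text
time_s: 2.77
ee_pos: [0.4662, -0.1193, 0.2725]
tool_rot: [[1.0, 0.005, 0.0], [0.005, -1.0, -0.0], [0.0, 0.0, -1.0]]
force: [0.6, -1.0, 0.5]
finger_gap: 0.0514
grip_force: 0.0
```

```bash
cat > look.py <<'E'
from h import *
def look(cams,Z,n=1):
    for c in cams:
        p=read_camera(c); print(c,np.round(ray(p,(280,210))[0],3),p["cx"],p["cy"])
        for t,z in Z.items():
            for x in place_of(p,t)[:n]: print(t,round(x["conf"],2),np.round(x["uv"],1),np.round(atz(p,x["uv"],z),4))
    return p
E
python3 - <<'E'
from look import *
s=st(); print(np.round(s["tool_rot"],3),np.round(s["joint_positions"],2))
p=look(["wrist"],dict(bracket=0,knuckle_mouth=.072,tray_grip=.074,tongue_root=.042,pin=.004,pin_shoulder=.066)); save(p,"w1")
E
```

```text
2.77 [ 0.4662 -0.1193  0.2725] [ 0.6 -1.   0.5] 0.0514 0.0
[[ 1.     0.005  0.   ]
 [ 0.005 -1.    -0.   ]
 [ 0.     0.    -1.   ]] [-0.3  -0.13  1.97 -0.    1.3   1.26]
wrist [ 0.548 -0.12   0.403] 286.6095684435285 208.01595800715282
bracket 0.95 [219.   94.7] [ 0.5469 -0.043   0.    ]
knuckle_mouth 0.86 [203.1  92.6] [ 0.5489 -0.0421  0.072 ]
tray_grip 0.65 [27.5 96.9] [0.5443 0.1209 0.074 ]
tongue_root 0.94 [121.3  95.2] [0.546  0.0484 0.042 ]
```

View pics/w1.png

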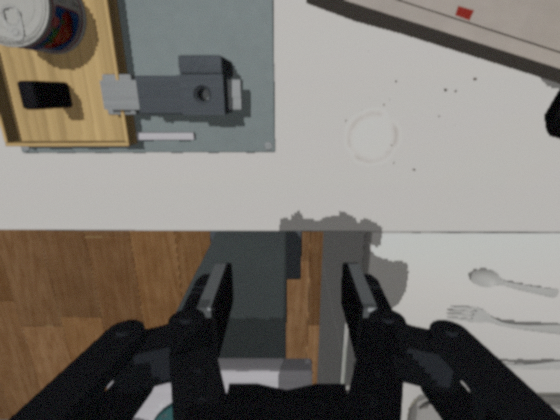

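The wrist view shows the knuckle hole at (203,93), which matches the network. The grip is at (45,96) and the plate edges are nearly aligned with the image. Next I'll look straight down on the knuckle, then go to the pin.

Emit:
{"name": "play_rows", "arguments": {"dr": [[0,0,0.005],[0,0,0],[0,0,0],[0,0,0]], "delta_pos": [[0,-3.9,2],[0,-3.9,2],[0,0,0],[0,0,0]], "claw": [0.6,0.6,0.6,0.6]}}

```text
time_s: 3.45
ee_pos: [0.4645, -0.0463, 0.2328]
tool_rot: [[1.0, -0.003, -0.003], [-0.003, -1.0, 0.0], [-0.003, -0.0, -1.0]]
force: [0.2, -1.3, 0.5]
finger_gap: 0.0513
grip_force: 0.0
```

```bash
python3 - <<'E'
from look import *
s=st(); print(np.round(s["tool_rot"],3))
p=look(["wrist"],dict(bracket=0,knuckle_mouth=.072,tray_grip=.074,tongue_root=.042)); save(p,"w2")
# red pixel-free: plate edge lines
E
```

```text
3.45 [ 0.4645 -0.0463  0.2328] [ 0.2 -1.3  0.5] 0.0513 0.0
[[ 1.    -0.003 -0.003]
 [-0.003 -1.     0.   ]
 [-0.003 -0.    -1.   ]]
wrist [ 0.547 -0.048  0.364] 286.6095684435285 208.01595800715282
bracket 0.76 [281.   93.1] [ 0.5465 -0.0417  0.    ]
knuckle_mouth 0.82 [280.2  94. ] [ 0.5459 -0.0422  0.072 ]
tray_grip 0.81 [84.2 97.7] [0.5435 0.118  0.074 ]
tongue_root 0.87 [178.5  94.7] [0.5454 0.0504 0.042 ]
```

Emit:
{"name": "play_rows", "arguments": {"dr": [[0,0,0],[0,0,0],[0,0,0],[0,0,0],[0,0,0]], "delta_pos": [[-0.3,-4,-0.8],[-0.3,-4,-0.8],[-0.3,-4,-0.8],[-0.3,-4,-0.8],[-0.3,-4,-0.8]], "claw": [0.6,0.6,0.6,0.6,0.6]}}

```text
time_s: 4.12
ee_pos: [0.4523, 0.1538, 0.2757]
tool_rot: [[1.0, -0.008, 0.002], [-0.008, -1.0, 0.0], [0.002, -0.0, -1.0]]
force: [0.4, -0.3, 0.4]
finger_gap: 0.0511
grip_force: 0.0
```

Emit:
{"name": "play_rows", "arguments": {"dr": [[0,0,0],[0,0,0],[0,0,0],[0,0,0],[0,0,0]], "delta_pos": [[-0.3,-4,0.8],[-0.3,-4,0.8],[-0.3,-4,0.8],[-0.3,-4,0.8],[-0.3,-4,0.8]], "claw": [0.6,0.6,0.6,0.6,0.6]}}

```text
time_s: 4.53
ee_pos: [0.4386, 0.3546, 0.2348]
tool_rot: [[1.0, -0.007, 0.002], [-0.007, -1.0, 0.001], [0.002, -0.001, -1.0]]
force: [0.0, -0.8, 0.2]
finger_gap: 0.0516
grip_force: 0.0
```

Emit:
{"name": "play_rows", "arguments": {"dr": [[0,0,0],[0,0,0],[0,0,0]], "delta_pos": [[0,-3,0],[0,0,0],[0,0,0]], "claw": [0.6,0.6,0.6]}}

```text
time_s: 4.78
ee_pos: [0.4386, 0.3841, 0.2343]
tool_rot: [[1.0, -0.004, 0.0], [-0.004, -1.0, -0.0], [0.0, 0.0, -1.0]]
force: [1.0, -0.4, -0.5]
finger_gap: 0.0514
grip_force: 0.0
```

```bash
python3 - <<'E'
from look import *
s=st(); print(np.round(s["tool_rot"],3),np.round(s["joint_positions"],2))
p=look(["wrist"],dict(pin=.004,pin_shoulder=.066,pin_block=0)); save(p,"w3")
im=p["image"].astype(int); m=((im[...,0]>120)&(im[...,1]<60)&(im[...,2]<60)).astype(np.uint8)
n,l,S,C=cv2.connectedComponentsWithStats(m); 
for i in range(1,n):
    if S[i,4]>50: print(S[i],np.round(C[i],1),np.round(atz(p,C[i],.090),4))
E
```

```text
4.78 [0.4386 0.3841 0.2343] [ 1.  -0.4 -0.5] 0.0514 0.0
[[ 1.    -0.004  0.   ]
 [-0.004 -1.    -0.   ]
 [ 0.     0.    -1.   ]] [ 0.68  0.1   1.81 -0.    1.23  2.25]
wrist [0.521 0.383 0.365] 286.6095684435285 208.01595800715282
pin 0.93 [282.  106.7] [0.5081 0.3876 0.004 ]
pin_shoulder 0.81 [283.2 111.3] [0.5065 0.3857 0.066 ]
pin_block 0.64 [285.5 103.1] [0.5115 0.384  0.    ]
[269  98  27  27 559] [282.1 110.8] [0.508  0.3863 0.09  ]
```

View pics/w2.png

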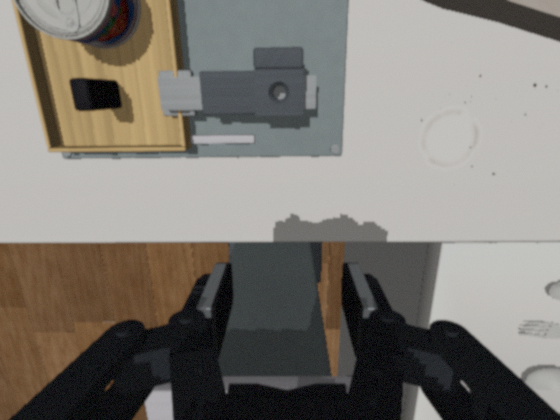

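View pics/w3.png

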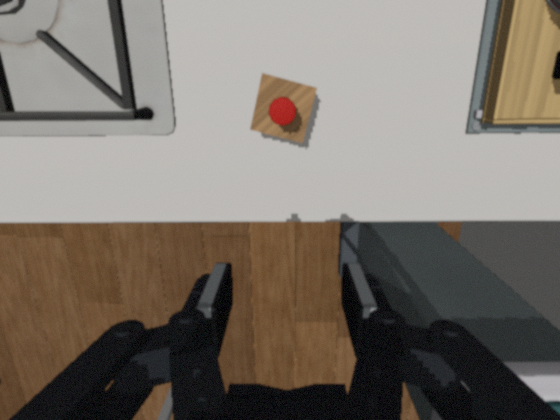

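w3 shows the red head at (282,111), which puts the pin at (0.508, 0.386). The box top is where it should be. w2 shows the hole at (280,93). Now I'll descend and grasp the head near its top.

Emit:
{"name": "play_rows", "arguments": {"dr": [[0,0,0.004],[0,0,0],[0,0,0],[0,0,0],[0,0,0]], "delta_pos": [[2.31,-0.08,3],[2.31,-0.08,3],[2.31,-0.08,3],[0,0,2.0],[0,0,2.0]], "claw": [0.6,0.6,0.6,0.6,0.6]}}

```text
time_s: 5.4
ee_pos: [0.5088, 0.3829, 0.1029]
tool_rot: [[1.0, -0.013, -0.0], [-0.013, -1.0, -0.001], [-0.0, 0.001, -1.0]]
force: [0.1, -0.3, 0.0]
finger_gap: 0.0513
grip_force: 0.0
```

Emit:
{"name": "play_rows", "arguments": {"dr": [[0,0,0],[0,0,0],[0,0,0]], "delta_pos": [[0,0,2],[0,0,0],[0,0,0]], "claw": [0.6,0.6,0.6]}}

```text
time_s: 5.65
ee_pos: [0.5068, 0.3831, 0.0834]
tool_rot: [[1.0, -0.011, -0.002], [-0.011, -1.0, -0.002], [-0.002, 0.002, -1.0]]
force: [0.5, 0.3, -0.6]
finger_gap: 0.0512
grip_force: 0.0
```

```bash
python3 - <<'E'
from look import *
s=st(); print(np.round(s["tool_rot"],3))
p=look(["wrist"],dict(pin=.004,pin_shoulder=.066,pin_block=0))
im=p["image"].astype(int); m=((im[...,0]>120)&(im[...,1]<60)&(im[...,2]<60)).astype(np.uint8)
n,l,S,C=cv2.connectedComponentsWithStats(m)
for i in range(1,n):
    if S[i,4]>50: print(S[i],np.round(C[i],1),np.round(atz(p,C[i],.085),4))
g=s["ee_pos"]; print("tcp proj",np.round(proj(p,g),1))
save(p,"w4")
E
```

```text
5.65 [0.5068 0.3831 0.0834] [ 0.5  0.3 -0.6] 0.0512 0.0
[[ 1.    -0.011 -0.002]
 [-0.011 -1.    -0.002]
 [-0.002  0.002 -1.   ]]
wrist [0.589 0.381 0.214] 286.6095684435285 208.01595800715282
pin_shoulder 0.72 [278.2 266.9] [0.5079 0.3862 0.066 ]
pin_block 0.8 [282.4 217.8] [0.509  0.3848 0.    ]
[254 277  43  20 556] [274.4 286.6] [0.5085 0.3875 0.085 ]
tcp proj [284.3 287.9]
```

View pics/w4.png

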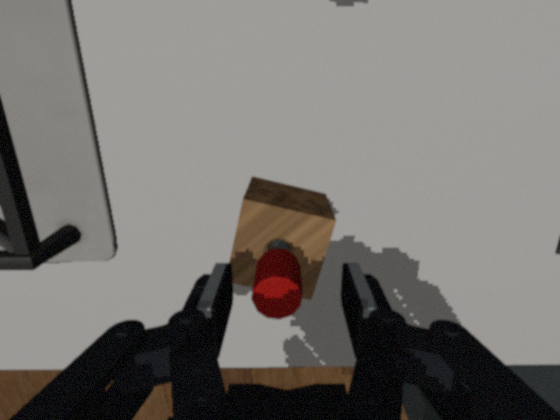

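w4 shows the head at about (277,290) between the fingers, 3–4 mm off centre towards +y. I'll centre on it and close.

Emit:
{"name": "play_rows", "arguments": {"dr": [[0,0,0.011],[0,0,0],[0,0,0],[0,0,0],[0,0,0]], "delta_pos": [[0.1,-0.35,0.2],[0,0,0.2],[0,0,0],[0,0,0],[0,0,0]], "claw": [0.5,0.5,0.1,0.1,0.1], "force": 45}}

```text
time_s: 6.27
ee_pos: [0.5084, 0.3886, 0.0805]
tool_rot: [[1.0, -0.02, 0.0], [-0.02, -1.0, -0.0], [0.0, 0.0, -1.0]]
force: [-0.3, -0.6, 1.9]
finger_gap: 0.0205
grip_force: 44.0
```

Emit:
{"name": "play_rows", "arguments": {"dr": [[0,0,0],[0,0,0],[0,0,0],[0,0,0],[0,0,0]], "delta_pos": [[0,0,0],[0,0,0],[0,0,0],[0,0,-1],[0,0,-1]], "claw": [0.1,0.1,0.1,0.1,0.1]}}

```text
time_s: 6.68
ee_pos: [0.5076, 0.388, 0.0998]
tool_rot: [[1.0, -0.02, -0.002], [-0.02, -1.0, -0.001], [-0.002, 0.001, -1.0]]
force: [0.1, 0.3, 0.1]
finger_gap: 0.0205
grip_force: 44.0
```

Emit:
{"name": "play_rows", "arguments": {"dr": [[0,0,-0.03],[0,0,0],[0,0,0],[0,0,0],[0,0,0]], "delta_pos": [[0,0,-3],[0,0,-3],[0,0,-3],[0.35,3.9,-1],[0.35,3.9,0]], "claw": [0.1,0.1,0.1,0.1,0.1]}}

```text
time_s: 7.1
ee_pos: [0.5188, 0.313, 0.2067]
tool_rot: [[1.0, 0.014, 0.009], [0.014, -1.0, 0.005], [0.009, -0.005, -1.0]]
force: [0.6, -0.2, 0.3]
finger_gap: 0.0204
grip_force: 44.5
```

Emit:
{"name": "play_rows", "arguments": {"dr": [[0,0,0],[0,0,0],[0,0,0],[0,0,0],[0,0,0]], "delta_pos": [[0.35,3.9,0],[0.35,3.9,0],[0.35,3.9,0],[0.35,3.9,0],[0.35,3.9,0]], "claw": [0.1,0.1,0.1,0.1,0.1]}}

```text
time_s: 7.52
ee_pos: [0.5356, 0.1141, 0.2016]
tool_rot: [[1.0, 0.01, 0.002], [0.01, -1.0, 0.0], [0.002, -0.0, -1.0]]
force: [-0.3, 0.5, 0.0]
finger_gap: 0.0206
grip_force: 44.5
```

Emit:
{"name": "play_rows", "arguments": {"dr": [[0,0,0],[0,0,0],[0,0,0],[0,0,0],[0,0,0]], "delta_pos": [[0.35,3.9,0],[0.35,3.9,0],[0.35,3.9,1],[0,2,1],[0,0,0]], "claw": [0.1,0.1,0.1,0.1,0.1]}}

```text
time_s: 7.93
ee_pos: [0.5465, -0.0251, 0.1795]
tool_rot: [[1.0, 0.005, -0.002], [0.005, -1.0, -0.001], [-0.002, 0.001, -1.0]]
force: [0.2, 0.4, -1.3]
finger_gap: 0.0205
grip_force: 44.5
```

```bash
python3 - <<'E'
from look import *
s=st(); print(np.round(s["tool_rot"],3))
tip=s["ee_pos"]+np.array(s["tool_rot"])@[0,0,.0765]; print("tip",tip)
for c in ["top","scene","wrist"]:
    p=look([c],{"pin":tip[2],"pin_shoulder":tip[2]+.062,"knuckle_mouth":.072,"bracket":0,"tray_grip":.074})
    print("tip proj",np.round(proj(p,tip),1))
save(p,"w5")
E
```

```text
7.93 [ 0.5465 -0.0251  0.1795] [ 0.2  0.4 -1.3] 0.0205 44.5
[[ 1.     0.005 -0.002]
 [ 0.005 -1.    -0.001]
 [-0.002  0.001 -1.   ]]
tip [ 0.54636511 -0.02523653  0.10296406]
top [0.341 0.188 1.289] 280.23949315572065 213.18080484745892
pin 0.39 [366.  228.4] [ 0.5431 -0.0255  0.103 ]
pin_shoulder 0.53 [367.6 222.5] [ 0.5455 -0.019   0.165 ]
knuckle_mouth 0.65 [371.4 226.5] [ 0.5523 -0.0443  0.072 ]
bracket 0.64 [364.5 233.9] [ 0.5469 -0.0391  0.    ]
tip proj [365.7 227. ]
scene [0.196 0.557 0.699] 279.5580044358858 203.09435392689193
pin 0.58 [370.  158.4] [ 0.5508 -0.0255  0.103 ]
pin_shoulder 0.75 [375.6 133.8] [ 0.5506 -0.0254  0.165 ]
knuckle_mouth 0.61 [371.4 166.8] [ 0.5511 -0.0383  0.072 ]
bracket 0.77 [364.3 194.4] [ 0.547  -0.0287  0.    ]
tray_grip 0.74 [318.7 206.9] [0.546  0.1211 0.074 ]
tip proj [371.7 159.6]
wrist [ 0.63  -0.021  0.311] 286.6095684435285 208.01595800715282
pin 0.66 [285.2 222.4] [ 0.5487 -0.0206  0.103 ]
pin_shoulder 0.69 [285.6 273.6] [ 0.5458 -0.0211  0.165 ]
knuckle_mouth 0.74 [314.5 208.2] [ 0.5484 -0.0424  0.072 ]
bracket 0.7 [307.5 186.3] [ 0.546  -0.0415  0.    ]
tray_grip 0.62 [ 94.6 211.9] [0.5443 0.122  0.074 ]
tip proj [292.2 225.8]
```

View pics/w5.png

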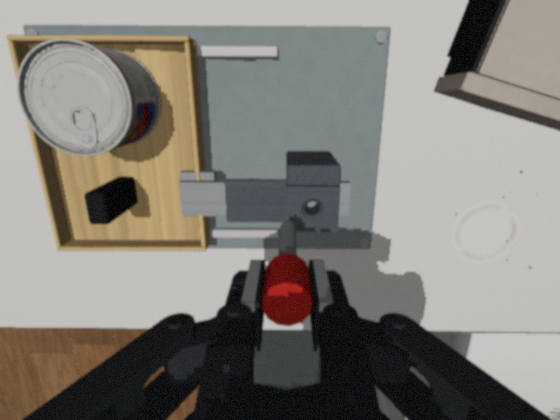

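w5 shows the held pin's tip at about (287,225) and the knuckle hole at (312,207). The tip has to go about 21 mm further along -y. I'll move it just above the mouth and check.

Emit:
{"name": "play_rows", "arguments": {"dr": [[0,0,0],[0,0,0],[0,0,0],[0,0,0],[0,0,0]], "delta_pos": [[0,1,0.5],[0,1,1],[0,0,1],[0,0,0],[0,0,0]], "claw": [0.1,0.1,0.1,0.1,0.1]}}

```text
time_s: 9.25
ee_pos: [0.5462, -0.0414, 0.1534]
tool_rot: [[1.0, 0.009, -0.003], [0.009, -1.0, 0.001], [-0.003, -0.001, -1.0]]
force: [-0.2, 0.4, -0.1]
finger_gap: 0.0209
grip_force: 44.5
```

```bash
python3 - <<'E'
from look import *
s=st(); print(np.round(s["tool_rot"],3))
tip=s["ee_pos"]+np.array(s["tool_rot"])@[0,0,.0765]; print("tip",tip)
p=look(["wrist"],{"pin":tip[2],"pin_shoulder":tip[2]+.062,"knuckle_mouth":.072,"bracket":0,"tray_grip":.074})
print("tip proj",np.round(proj(p,tip),1))
a=cv2.resize(p["image"][150:290,200:400],None,fx=4,fy=4,interpolation=cv2.INTER_CUBIC)
q=read_camera("scene"); b=cv2.resize(q["image"][120:210,320:420],None,fx=5.5,fy=5.5,interpolation=cv2.INTER_CUBIC)
cv2.imwrite("pics/w6.png",a[:,:,::-1]);cv2.imwrite("pics/s6.png",b[:,:,::-1])
E
```

```text
9.25 [ 0.5462 -0.0414  0.1534] [-0.2  0.4 -0.1] 0.0209 44.5
[[ 1.     0.009 -0.003]
 [ 0.009 -1.     0.001]
 [-0.003 -0.001 -1.   ]]
tip [ 0.54595211 -0.04139279  0.07689007]
wrist [ 0.629 -0.042  0.284] 286.6095684435285 208.01595800715282
pin 0.88 [285.8 226.2] [ 0.5449 -0.0418  0.0769]
pin_shoulder 0.87 [287.7 274.1] [ 0.5448 -0.043   0.1389]
knuckle_mouth 0.97 [284.5 219.8] [ 0.5476 -0.0409  0.072 ]
bracket 0.74 [285.7 192.7] [ 0.5455 -0.0415  0.    ]
tray_grip 0.83 [ 45.7 222.8] [0.5446 0.1191 0.074 ]
tip proj [285.2 224.7]
```

View pics/w6.png

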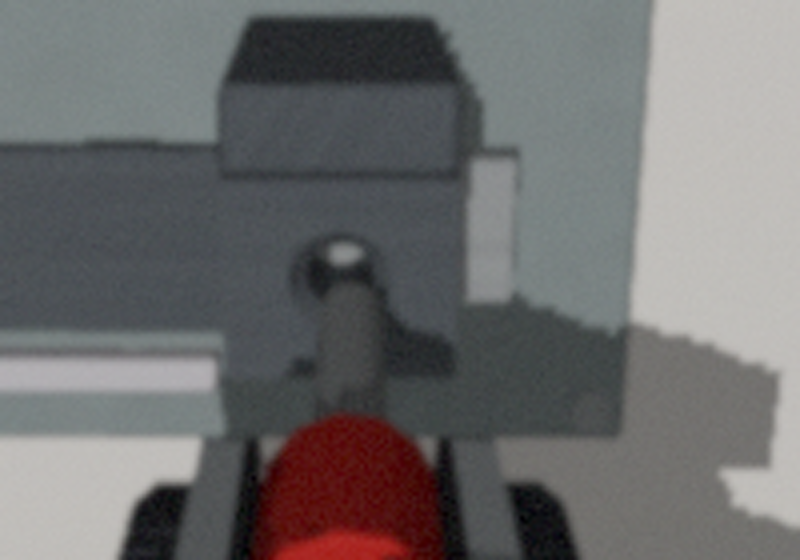

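w6 shows the hole centre at about (340,279) in the crop. The pin tip, projected down, lands near (350,290), so I'll correct by about +2 mm in x and +1.3 mm in y. Then I'll lower it carefully while watching the force.

Emit:
{"name": "play_rows", "arguments": {"dr": [[0,0,0],[0,0,0],[0,0,0],[0,0,0],[0,0,0]], "delta_pos": [[0.18,-0.13,0],[0,0,0.2],[0,0,0.3],[0,0,0.2],[0,0,0]], "claw": [0.1,0.1,0.1,0.1,0.1]}}

```text
time_s: 10.02
ee_pos: [0.5488, -0.0397, 0.1474]
tool_rot: [[1.0, 0.01, -0.001], [0.01, -1.0, 0.0], [-0.001, -0.0, -1.0]]
force: [0.2, -0.2, -0.6]
finger_gap: 0.0208
grip_force: 44.5
```

Emit:
{"name": "play_rows", "arguments": {"dr": [[0,0,0],[0,0,0],[0,0,0]], "delta_pos": [[0,0,0.2],[0,0,0.2],[0,0,0]], "claw": [0.1,0.1,0.1]}}

```text
time_s: 10.27
ee_pos: [0.5488, -0.0397, 0.1437]
tool_rot: [[1.0, 0.01, -0.001], [0.01, -1.0, 0.0], [-0.001, -0.0, -1.0]]
force: [-1.0, 0.6, -0.9]
finger_gap: 0.0205
grip_force: 44.5
```

Emit:
{"name": "play_rows", "arguments": {"dr": [[0,0,0],[0,0,0],[0,0,0]], "delta_pos": [[0,0,0.2],[0,0,0.2],[0,0,0]], "claw": [0.1,0.1,0.1]}}

```text
time_s: 10.52
ee_pos: [0.5488, -0.0397, 0.1396]
tool_rot: [[1.0, 0.01, -0.001], [0.01, -1.0, 0.0], [-0.001, -0.0, -1.0]]
force: [-1.1, 0.6, -0.5]
finger_gap: 0.0206
grip_force: 44.6
```

Emit:
{"name": "play_rows", "arguments": {"dr": [[0,0,0],[0,0,0],[0,0,0]], "delta_pos": [[0,0,0.2],[0,0,0],[0,0,0]], "claw": [0.1,0.1,0.1]}}

```text
time_s: 10.77
ee_pos: [0.549, -0.0397, 0.1378]
tool_rot: [[1.0, 0.01, -0.001], [0.01, -1.0, 0.0], [-0.001, -0.0, -1.0]]
force: [-1.4, 0.6, -1.7]
finger_gap: 0.0203
grip_force: 44.6
```

Emit:
{"name": "play_rows", "arguments": {"dr": [[0,0,0],[0,0,0],[0,0,0],[0,0,0]], "delta_pos": [[-0.06,-0.03,0],[0,0,0.2],[0,0,0.2],[0,0,0]], "claw": [0.1,0.1,0.1,0.1]}}

```text
time_s: 11.1
ee_pos: [0.5487, -0.0395, 0.1339]
tool_rot: [[1.0, 0.01, -0.0], [0.01, -1.0, -0.0], [-0.0, 0.0, -1.0]]
force: [-1.2, 0.5, -0.6]
finger_gap: 0.0206
grip_force: 44.5
```

Emit:
{"name": "play_rows", "arguments": {"dr": [[0,0,0],[0,0,0],[0,0,0],[0,0,0]], "delta_pos": [[0,0,0.2],[0,0,0.2],[0,0,0],[0,0,0]], "claw": [0.1,0.1,0.1,0.1]}}

```text
time_s: 11.43
ee_pos: [0.5487, -0.0395, 0.1299]
tool_rot: [[1.0, 0.01, -0.0], [0.01, -1.0, -0.0], [-0.0, 0.0, -1.0]]
force: [-0.8, 1.2, -1.7]
finger_gap: 0.0203
grip_force: 44.5
```

Emit:
{"name": "play_rows", "arguments": {"dr": [[0,0,0],[0,0,0],[0,0,0],[0,0,0]], "delta_pos": [[0,0,0.2],[0,0,0.2],[0,0,0.1],[0,0,0]], "claw": [0.1,0.1,0.1,0.1]}}

```text
time_s: 11.77
ee_pos: [0.5486, -0.0395, 0.1249]
tool_rot: [[1.0, 0.01, -0.0], [0.01, -1.0, -0.0], [-0.0, 0.0, -1.0]]
force: [-1.3, 0.1, -0.6]
finger_gap: 0.0204
grip_force: 44.5
```

Emit:
{"name": "play_rows", "arguments": {"dr": [[0,0,0],[0,0,0],[0,0,0]], "delta_pos": [[0,0,0.1],[0,0,0.1],[0,0,0]], "claw": [0.1,0.1,0.1]}}

```text
time_s: 12.02
ee_pos: [0.5487, -0.0395, 0.1231]
tool_rot: [[1.0, 0.01, -0.0], [0.01, -1.0, -0.0], [-0.0, 0.0, -1.0]]
force: [-1.9, 0.4, -0.5]
finger_gap: 0.02
grip_force: 44.5
```

The tip is at about 47 mm with no significant force. Releasing and rising.

Emit:
{"name": "play_rows", "arguments": {"dr": [[0,0,0],[0,0,0],[0,0,0],[0,0,0],[0,0,0]], "delta_pos": [[0,0,0],[0,0,0],[0,0,0],[0,0,-1],[0,0,-3]], "claw": [0.6,0.6,0.6,0.6,0.6]}}

```text
time_s: 12.43
ee_pos: [0.5452, -0.0391, 0.1594]
tool_rot: [[1.0, 0.01, -0.009], [0.01, -1.0, 0.001], [-0.009, -0.001, -1.0]]
force: [0.6, 0.4, -0.7]
finger_gap: 0.0511
grip_force: 0.0
```

Emit:
{"name": "play_rows", "arguments": {"dr": [[0,0,0],[0,0,0],[0,0,0],[0,0,0]], "delta_pos": [[0,0,-3],[-1.5,0,-2],[0,0,0],[0,0,0]], "claw": [0.6,0.6,0.6,0.6]}}

```text
time_s: 12.77
ee_pos: [0.535, -0.0398, 0.216]
tool_rot: [[1.0, 0.01, 0.005], [0.01, -1.0, -0.001], [0.005, 0.001, -1.0]]
force: [0.1, -0.2, 0.1]
finger_gap: 0.0513
grip_force: 0.0
```

```bash
cat >> h.py <<'E'
def red(p,z,roi=None):
    im=p["image"].astype(int); m=((im[...,0]>90)&(im[...,1]<60)&(im[...,2]<60)).astype(np.uint8)
    n,l,S,C=cv2.connectedComponentsWithStats(m)
    for i in range(1,n):
        if S[i,4]>30: print("red",S[i],np.round(C[i],1),np.round(atz(p,C[i],z),4))
E
python3 - <<'E'
from look import *
s=st()
p=look(["wrist"],{"pin":.046,"pin_shoulder":.108,"knuckle_mouth":.072,"tray_grip":.074}); red(p,.13); save(p,"w7")
for c in("scene","top"):
  q=look([c],{"pin_shoulder":.108,"tray_grip":.074}); red(q,.122)
  # predicted head centre (z=.122 standing)
  for z in (.122,.100,.086): print(z,proj(q,[.5485,-.0397,z]))
E
```

```text
12.77 [ 0.535  -0.0398  0.216 ] [ 0.1 -0.2  0.1] 0.0513 0.0
wrist [ 0.616 -0.04   0.347] 286.6095684435285 208.01595800715282
pin 0.69 [285.9 176.4] [ 0.5463 -0.0401  0.046 ]
pin_shoulder 0.86 [286.9 195.3] [ 0.5464 -0.041   0.108 ]
knuckle_mouth 0.67 [288.6 180.6] [ 0.5488 -0.0424  0.072 ]
tray_grip 0.8 [ 93.1 180.6] [0.5476 0.1205 0.074 ]
red [272 186  32  35 771] [287.2 203.4] [ 0.5471 -0.0412  0.13  ]
scene [0.196 0.557 0.699] 279.5580044358858 203.09435392689193
pin_shoulder 0.55 [377.6 151.7] [ 0.5504 -0.0471  0.108 ]
tray_grip 0.78 [319.4 206.9] [0.5451 0.1202 0.074 ]
red [373 141  10  17 121] [377.1 148.5] [ 0.5486 -0.0394  0.122 ]
red [165 225  14  13  66] [172.2 229.7] [0.6443 0.3684 0.122 ]
red [153 226  36  31 371] [173.9 243.9] [0.6182 0.3824 0.122 ]
0.122 [377.22392309 148.45681647]
0.1 [375.24653542 156.87244955]
0.086 [374.02559278 162.06870189]
top [0.341 0.188 1.289] 280.23949315572065 213.18080484745892
tray_grip 0.62 [302.7 230.3] [0.5512 0.1194 0.074 ]
0.122 [373.35478289 224.27117521]
0.1 [371.6613594 226.0205588]
0.086 [370.61477741 227.10172566]
```

View pics/w7.png

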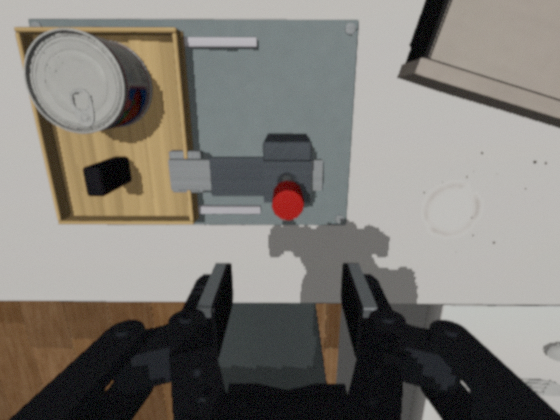

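w7 shows the pin standing in the knuckle, head at (287,203). The scene view has the head centroid at row 148.5, which matches a tip height of 46 mm. Next is the tray grip at about (0.546, 0.120).

Emit:
{"name": "play_rows", "arguments": {"dr": [[0,0,0],[0,0,0],[0,0,0],[0,0,0],[0,0,0]], "delta_pos": [[0.25,-4,0],[0.25,-4,0],[0.25,-4,0],[0.25,-4,2],[0,0,3.5]], "claw": [0.6,0.6,0.6,0.6,0.6]}}

```text
time_s: 13.73
ee_pos: [0.5466, 0.1243, 0.1646]
tool_rot: [[1.0, 0.014, 0.012], [0.014, -1.0, 0.005], [0.012, -0.005, -1.0]]
force: [1.6, -0.2, -0.7]
finger_gap: 0.0515
grip_force: 0.0
```

Emit:
{"name": "play_rows", "arguments": {"dr": [[0,0,0],[0,0,0],[0,0,0]], "delta_pos": [[0,0,3.5],[0,0,1.5],[0,0,0]], "claw": [0.6,0.6,0.6]}}

```text
time_s: 13.98
ee_pos: [0.5379, 0.1175, 0.1045]
tool_rot: [[1.0, 0.011, -0.01], [0.011, -1.0, -0.002], [-0.01, 0.002, -1.0]]
force: [-1.3, -0.6, -0.3]
finger_gap: 0.0515
grip_force: 0.0
```

```bash
python3 - <<'E'
from look import *
s=st(); print(np.round(s["tool_rot"],3))
p=look(["wrist"],{"tray_grip":.074,"tongue_root":.042}); save(p,"w8")
print(proj(p,[.546,.12,.074]))
E
```

```text
13.98 [0.5379 0.1175 0.1045] [-1.3 -0.6 -0.3] 0.0515 0.0
[[ 1.     0.011 -0.01 ]
 [ 0.011 -1.    -0.002]
 [-0.01   0.002 -1.   ]]
wrist [0.621 0.118 0.235] 286.6095684435285 208.01595800715282
tray_grip 0.61 [278.3 244.7] [0.5445 0.1209 0.074 ]
tongue_root 0.61 [393.1 221.9] [0.5455 0.0509 0.042 ]
[279.95460541 242.17671329]
```

View pics/w8.png

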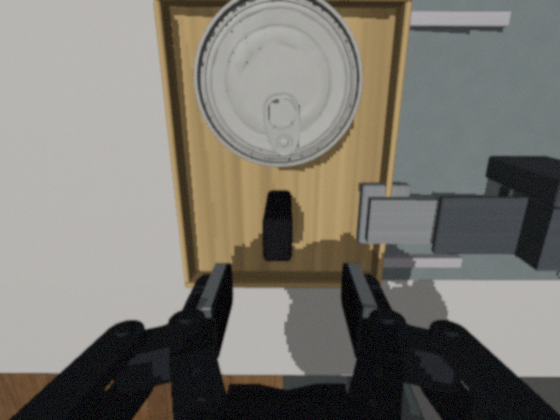

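w8 shows the grip top centred at about (278,243), i.e. (0.545, 0.121), clear of the tin and rim. I'll centre, lower to TCP 0.056 and close gently.

Emit:
{"name": "play_rows", "arguments": {"dr": [[0,0,0],[0,0,0],[0,0,0],[0,0,0],[0,0,0]], "delta_pos": [[0.6,-0.35,0],[0,0,2],[0,0,1.8],[0,0,1],[0,0,0]], "claw": [0.6,0.6,0.6,0.6,0.6], "force": 20}}

```text
time_s: 14.55
ee_pos: [0.5474, 0.121, 0.0606]
tool_rot: [[1.0, 0.009, -0.002], [0.009, -1.0, -0.0], [-0.002, 0.0, -1.0]]
force: [-0.5, 0.6, -0.2]
finger_gap: 0.0517
grip_force: 0.0
```

Emit:
{"name": "play_rows", "arguments": {"dr": [[0,0,0],[0,0,0],[0,0,0],[0,0,0],[0,0,0]], "delta_pos": [[0,0,0],[0,0,0],[0,0,0],[0,0,0],[0,0,0]], "claw": [0.25,0.1,0.1,0.1,0.1]}}

```text
time_s: 14.97
ee_pos: [0.5494, 0.1215, 0.0633]
tool_rot: [[1.0, 0.01, 0.003], [0.01, -1.0, 0.001], [0.003, -0.001, -1.0]]
force: [0.1, 0.8, 5.3]
finger_gap: 0.0161
grip_force: 23.4
```

Emit:
{"name": "play_rows", "arguments": {"dr": [[0,0,0],[0,0,0],[0,0,0],[0,0,0],[0,0,0]], "delta_pos": [[0,0,-0.3],[0,0.2,0],[0,0.2,0],[0,0.2,0],[0,0.2,0]], "claw": [0.1,0.1,0.1,0.1,0.1]}}

```text
time_s: 15.38
ee_pos: [0.5492, 0.1134, 0.0635]
tool_rot: [[1.0, 0.01, 0.003], [0.01, -1.0, 0.001], [0.003, -0.001, -1.0]]
force: [7.9, 2.3, -12.0]
finger_gap: 0.0157
grip_force: 22.5
```

Emit:
{"name": "play_rows", "arguments": {"dr": [[0,0,0],[0,0,0]], "delta_pos": [[0,0.1,0],[0,0,0]], "claw": [0.1,0.1]}}

```text
time_s: 15.55
ee_pos: [0.5492, 0.1121, 0.0635]
tool_rot: [[1.0, 0.01, 0.003], [0.01, -1.0, 0.0], [0.003, -0.0, -1.0]]
force: [8.2, 1.3, -12.6]
finger_gap: 0.016
grip_force: 22.5
```

```bash
python3 - <<'E'
from h import *
st(); red(read_camera("scene"),.122)
E
```

```text
15.55 [0.5492 0.1121 0.0635] [  8.2   1.3 -12.6] 0.016 22.5
red [372 143   9  16 116] [375.9 150. ] [ 0.5474 -0.0342  0.122 ]
red [165 226  12  12  54] [171.4 230. ] [0.6447 0.3697 0.122 ]
red [153 227  37  31 334] [176.4 244.2] [0.6154 0.3799 0.122 ]
```

The head centroid moved by (-1.2,+1.5) px. That fits a slight lean as the tongue drags the tip, not a drop. The vertical force shows the arm is stiff at about 6 N/mm, so I'll relieve it and use small steps.

Emit:
{"name": "play_rows", "arguments": {"dr": [[0,0,0],[0,0,0],[0,0,0],[0,0,0],[0,0,0]], "delta_pos": [[0,0,0.2],[0,0.08,0],[0,0.08,0],[0,0.08,0],[0,0,0]], "claw": [0.1,0.1,0.1,0.1,0.1]}}

```text
time_s: 16.02
ee_pos: [0.5493, 0.11, 0.0635]
tool_rot: [[1.0, 0.01, 0.003], [0.01, -1.0, 0.0], [0.003, -0.0, -1.0]]
force: [3.4, 0.6, 3.2]
finger_gap: 0.0155
grip_force: 24.4
```

Emit:
{"name": "play_rows", "arguments": {"dr": [[0,0,0],[0,0,0],[0,0,0],[0,0,0],[0,0,0]], "delta_pos": [[0.03,0.035,-0.03],[0,0.035,0],[0,0.035,0],[0,0.035,0],[0,0.035,0]], "claw": [0.1,0.1,0.1,0.1,0.1]}}

```text
time_s: 16.43
ee_pos: [0.5493, 0.1081, 0.0635]
tool_rot: [[1.0, 0.01, 0.002], [0.01, -1.0, 0.0], [0.002, -0.0, -1.0]]
force: [4.9, 1.9, 3.0]
finger_gap: 0.0156
grip_force: 24.4
```

Emit:
{"name": "play_rows", "arguments": {"dr": [[0,0,0],[0,0,0],[0,0,0],[0,0,0],[0,0,0]], "delta_pos": [[0,0.035,0],[0,0.035,0],[0,0.035,0],[0,0.035,0],[0,0.035,0]], "claw": [0.1,0.1,0.1,0.1,0.1]}}

```text
time_s: 16.85
ee_pos: [0.5493, 0.1064, 0.0635]
tool_rot: [[1.0, 0.01, 0.002], [0.01, -1.0, 0.0], [0.002, -0.0, -1.0]]
force: [5.4, 2.2, 3.5]
finger_gap: 0.0155
grip_force: 24.4
```

Emit:
{"name": "play_rows", "arguments": {"dr": [[0,0,0],[0,0,0],[0,0,0],[0,0,0],[0,0,0]], "delta_pos": [[0.02,0.035,0],[0.02,0.035,0],[0.01,0.035,0],[0,0.035,0],[0,0.035,0]], "claw": [0.1,0.1,0.1,0.1,0.1]}}

```text
time_s: 17.27
ee_pos: [0.5494, 0.1046, 0.0635]
tool_rot: [[1.0, 0.01, 0.001], [0.01, -1.0, 0.0], [0.001, -0.0, -1.0]]
force: [3.2, 3.0, 5.7]
finger_gap: 0.0156
grip_force: 24.7
```

Emit:
{"name": "play_rows", "arguments": {"dr": [[0,0,0],[0,0,0],[0,0,0],[0,0,0],[0,0,0]], "delta_pos": [[0.01,0.035,-0.05],[0.01,0.035,0],[0.0,0.035,0],[0,0.035,0],[0,0.035,0]], "claw": [0.1,0.1,0.1,0.1,0.1]}}

```text
time_s: 17.68
ee_pos: [0.5494, 0.1028, 0.0635]
tool_rot: [[1.0, 0.01, 0.0], [0.01, -1.0, 0.0], [0.0, -0.0, -1.0]]
force: [5.3, 2.7, 2.8]
finger_gap: 0.0157
grip_force: 24.4
```

Emit:
{"name": "play_rows", "arguments": {"dr": [[0,0,0],[0,0,0],[0,0,0],[0,0,0],[0,0,0]], "delta_pos": [[0.02,0.035,0],[0.02,0.035,0],[0.0,0.035,0],[0,0.035,0],[0,0.035,0]], "claw": [0.1,0.1,0.1,0.1,0.1]}}

```text
time_s: 18.1
ee_pos: [0.5494, 0.101, 0.0635]
tool_rot: [[1.0, 0.01, -0.0], [0.01, -1.0, -0.0], [-0.0, 0.0, -1.0]]
force: [2.1, 2.0, 3.9]
finger_gap: 0.0155
grip_force: 24.6
```

Emit:
{"name": "play_rows", "arguments": {"dr": [[0,0,0],[0,0,0],[0,0,0],[0,0,0],[0,0,0]], "delta_pos": [[0.01,0.035,0],[0.01,0.035,0],[0.0,0.035,0],[0,0.035,0],[0,0.035,0]], "claw": [0.1,0.1,0.1,0.1,0.1]}}

```text
time_s: 18.52
ee_pos: [0.5494, 0.0993, 0.0634]
tool_rot: [[1.0, 0.01, -0.001], [0.01, -1.0, -0.0], [-0.001, 0.0, -1.0]]
force: [2.1, 1.1, 5.0]
finger_gap: 0.0152
grip_force: 24.7
```

Emit:
{"name": "play_rows", "arguments": {"dr": [[0,0,0],[0,0,0],[0,0,0],[0,0,0],[0,0,0]], "delta_pos": [[0.01,0.035,-0.03],[0.01,0.035,0],[0.0,0.035,0],[0,0.035,0],[0,0.035,0]], "claw": [0.1,0.1,0.1,0.1,0.1]}}

```text
time_s: 18.93
ee_pos: [0.5494, 0.0975, 0.0634]
tool_rot: [[1.0, 0.01, -0.001], [0.01, -1.0, -0.0], [-0.001, 0.0, -1.0]]
force: [0.7, 1.8, 4.4]
finger_gap: 0.0155
grip_force: 24.6
```

```bash
python3 - <<'E'
from h import *
st(); red(read_camera("scene"),.122)
E
```

```text
18.93 [0.5494 0.0975 0.0634] [0.7 1.8 4.4] 0.0155 24.6
red [372 143   9  16 117] [375.9 150. ] [ 0.5473 -0.0342  0.122 ]
red [166 226  12  12  56] [171.6 229.8] [0.6448 0.3692 0.122 ]
red [153 227  37  31 330] [176.3 244.4] [0.615  0.3802 0.122 ]
```

Still standing after about 24 mm of travel, with drag around 2 N. Continuing.

Emit:
{"name": "play_rows", "arguments": {"dr": [[0,0,0],[0,0,0],[0,0,0],[0,0,0],[0,0,0]], "delta_pos": [[0.01,0.035,0],[0.0,0.035,0],[0.0,0.035,0],[0,0.035,0],[0,0.035,0]], "claw": [0.1,0.1,0.1,0.1,0.1]}}

```text
time_s: 19.4
ee_pos: [0.5494, 0.0957, 0.0635]
tool_rot: [[1.0, 0.01, -0.002], [0.01, -1.0, -0.0], [-0.002, 0.0, -1.0]]
force: [-2.2, 1.8, 4.8]
finger_gap: 0.0154
grip_force: 24.7
```

Emit:
{"name": "play_rows", "arguments": {"dr": [[0,0,0],[0,0,0],[0,0,0],[0,0,0],[0,0,0]], "delta_pos": [[-0.02,0.035,0],[0.0,0.035,0],[0.0,0.035,0],[0,0.035,0],[0,0.035,0]], "claw": [0.1,0.1,0.1,0.1,0.1]}}

```text
time_s: 19.82
ee_pos: [0.5495, 0.094, 0.0635]
tool_rot: [[1.0, 0.01, -0.001], [0.01, -1.0, -0.0], [-0.001, 0.0, -1.0]]
force: [-3.0, 1.8, 3.7]
finger_gap: 0.0152
grip_force: 24.6
```

Emit:
{"name": "play_rows", "arguments": {"dr": [[0,0,0],[0,0,0],[0,0,0],[0,0,0],[0,0,0]], "delta_pos": [[-0.02,0.035,0],[0.0,0.035,0],[0.0,0.035,0],[0,0.035,0],[0,0.035,0]], "claw": [0.1,0.1,0.1,0.1,0.1]}}

```text
time_s: 20.23
ee_pos: [0.5495, 0.0923, 0.0635]
tool_rot: [[1.0, 0.01, -0.001], [0.01, -1.0, -0.0], [-0.001, 0.0, -1.0]]
force: [-2.7, 1.3, 1.4]
finger_gap: 0.0157
grip_force: 24.4
```

Emit:
{"name": "play_rows", "arguments": {"dr": [[0,0,0],[0,0,0],[0,0,0],[0,0,0],[0,0,0]], "delta_pos": [[-0.02,0.035,0],[0.0,0.035,0],[0.0,0.035,0],[0,0.035,0],[0,0.035,0]], "claw": [0.1,0.1,0.1,0.1,0.1]}}

```text
time_s: 20.65
ee_pos: [0.5494, 0.0905, 0.0635]
tool_rot: [[1.0, 0.01, -0.0], [0.01, -1.0, -0.0], [-0.0, 0.0, -1.0]]
force: [-2.7, 1.1, 0.1]
finger_gap: 0.0155
grip_force: 24.0
```

Emit:
{"name": "play_rows", "arguments": {"dr": [[0,0,0],[0,0,0],[0,0,0],[0,0,0],[0,0,0]], "delta_pos": [[-0.01,0.035,0],[0.0,0.035,0],[0.0,0.035,0],[0,0.035,0],[0,0.035,0]], "claw": [0.1,0.1,0.1,0.1,0.1]}}

```text
time_s: 21.07
ee_pos: [0.5494, 0.0894, 0.0635]
tool_rot: [[1.0, 0.009, -0.0], [0.009, -1.0, 0.001], [-0.0, -0.001, -1.0]]
force: [-0.4, 4.2, -3.7]
finger_gap: 0.0156
grip_force: 23.6
```

```bash
python3 - <<'E'
from h import *
st(); red(read_camera("scene"),.122)
E
```

```text
21.07 [0.5494 0.0894 0.0635] [-0.4  4.2 -3.7] 0.0156 23.6
red [369 154  11  15 122] [374.1 161.3] [ 0.5291 -0.0064  0.122 ]
red [166 226  12  12  55] [171.6 229.9] [0.6447 0.3693 0.122 ]
red [153 227  37  31 336] [176.1 244.2] [0.6156 0.3802 0.122 ]
```

The pin caught: the force rose to 4 N with the tray blocked, and the head dropped to row 161 (tip about 15 mm). I'll relax the push, open the gripper and rise.

Emit:
{"name": "play_rows", "arguments": {"dr": [[0,0,0],[0,0,0],[0,0,0],[0,0,0],[0,0,0]], "delta_pos": [[0,-0.06,0.05],[0,0,0],[0,0,0],[0,0,0],[0,0,0]], "claw": [0.1,0.1,0.6,0.6,0.6]}}

```text
time_s: 21.53
ee_pos: [0.5501, 0.089, 0.0636]
tool_rot: [[1.0, 0.01, 0.001], [0.01, -1.0, -0.001], [0.001, 0.001, -1.0]]
force: [-0.1, -0.5, -0.9]
finger_gap: 0.0506
grip_force: 0.0
```

Emit:
{"name": "play_rows", "arguments": {"dr": [[0,0,0],[0,0,0],[0,0,0],[0,0,0],[0,0,0]], "delta_pos": [[0,0,-1],[0,0,-3],[0,0,-4],[0,0,-4],[0,3.5,0]], "claw": [0.6,0.6,0.6,0,0]}}

```text
time_s: 21.95
ee_pos: [0.5561, 0.0584, 0.194]
tool_rot: [[1.0, 0.014, 0.017], [0.014, -1.0, 0.004], [0.017, -0.003, -1.0]]
force: [2.8, -0.4, 1.3]
finger_gap: 0.0281
grip_force: 0.0
```

Emit:
{"name": "play_rows", "arguments": {"dr": [[0,0,0],[0,0,0],[0,0,0],[0,0,0],[0,0,0]], "delta_pos": [[-1,3.5,0],[-1,3.5,0],[-1,2,0],[0,0,0],[0,0,0]], "claw": [0,0,0,0,0]}}

```text
time_s: 22.37
ee_pos: [0.5207, -0.037, 0.1842]
tool_rot: [[1.0, 0.007, 0.001], [0.007, -1.0, -0.0], [0.001, 0.0, -1.0]]
force: [1.2, -0.1, -0.1]
finger_gap: 0.0003
grip_force: 0.0
```

```bash
python3 - <<'E'
from look import *
s=st(); print(np.round(s["tool_rot"],3))
p=look(["wrist"],{"pin_shoulder":.078,"tray_grip":.074}); red(p,.105); save(p,"w9")
red(read_camera("scene"),.09)
E
```

```text
22.37 [ 0.5207 -0.037   0.1842] [ 1.2 -0.1 -0.1] 0.0003 0.0
[[ 1.     0.007  0.001]
 [ 0.007 -1.    -0.   ]
 [ 0.001  0.    -1.   ]]
wrist [ 0.603 -0.037  0.315] 286.6095684435285 208.01595800715282
pin_shoulder 0.73 [292.7 176.2] [ 0.5466 -0.0422  0.078 ]
tray_grip 0.9 [112.7 172.3] [0.5476 0.0892 0.074 ]
red [278 165  33  33 842] [294.  181.4] [ 0.5496 -0.0426  0.105 ]
red [369 154  11  15 121] [374.1 161.2] [ 0.5478 -0.0379  0.09  ]
red [165 225  14  13  68] [172.2 229.8] [0.6691 0.358  0.09  ]
red [153 226  36  31 364] [174.2 243.9] [0.6414 0.3724 0.09  ]
```

View pics/w9.png

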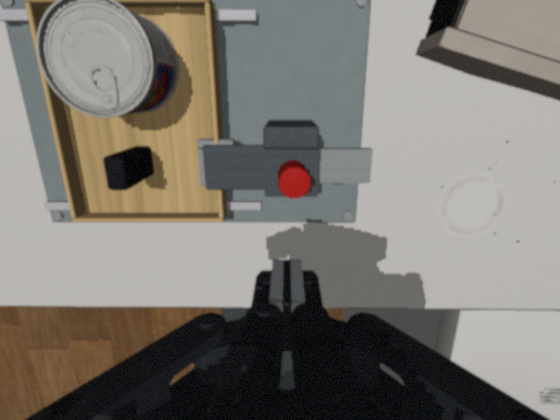

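w9 shows the head at (294,181), low over the knuckle. The tray has moved in and is standing free. Now the closed fingers go over the head and press gently.

Emit:
{"name": "play_rows", "arguments": {"dr": [[0,0,0],[0,0,0],[0,0,0],[0,0,0],[0,0,0]], "delta_pos": [[2.8,0.4,0],[0,0,2],[0,0,2],[0,0,1.6],[0,0,0]], "claw": [0,0,0,0,0]}}

```text
time_s: 22.98
ee_pos: [0.5463, -0.0382, 0.1233]
tool_rot: [[1.0, 0.011, -0.007], [0.011, -1.0, 0.001], [-0.007, -0.001, -1.0]]
force: [-0.6, -0.2, -0.5]
finger_gap: 0.0002
grip_force: 0.0
```

Emit:
{"name": "play_rows", "arguments": {"dr": [[0,0,0],[0,0,0],[0,0,0]], "delta_pos": [[0,0,0.1],[0,0,0.1],[0,0,0]], "claw": [0,0,0]}}

```text
time_s: 23.23
ee_pos: [0.5498, -0.0393, 0.1265]
tool_rot: [[1.0, 0.01, 0.002], [0.01, -1.0, -0.0], [0.002, 0.0, -1.0]]
force: [-0.2, 0.1, 0.0]
finger_gap: 0.0001
grip_force: 0.0
```

Emit:
{"name": "play_rows", "arguments": {"dr": [[0,0,0],[0,0,0],[0,0,0],[0,0,0],[0,0,0]], "delta_pos": [[-0.1,0.17,0.2],[0,0,0.2],[0,0,0.2],[0,0,0.1],[0,0,0]], "claw": [0,0,0,0,0]}}

```text
time_s: 23.65
ee_pos: [0.5476, -0.0414, 0.118]
tool_rot: [[1.0, 0.01, -0.0], [0.01, -1.0, 0.0], [-0.0, -0.0, -1.0]]
force: [-0.0, -0.2, 0.3]
finger_gap: -0.0002
grip_force: 0.0
```

Emit:
{"name": "play_rows", "arguments": {"dr": [[0,0,0],[0,0,0],[0,0,0]], "delta_pos": [[0,0,0.1],[0,0,0.1],[0,0,0]], "claw": [0,0,0]}}

```text
time_s: 23.9
ee_pos: [0.5477, -0.0413, 0.116]
tool_rot: [[1.0, 0.01, -0.0], [0.01, -1.0, 0.0], [-0.0, -0.0, -1.0]]
force: [-0.9, -0.8, 0.2]
finger_gap: 0.0
grip_force: 0.0
```

Emit:
{"name": "play_rows", "arguments": {"dr": [[0,0,0],[0,0,0],[0,0,0],[0,0,0]], "delta_pos": [[0,0,0.05],[0,0,0.05],[0,0,0.05],[0,0,0]], "claw": [0,0,0,0]}}

```text
time_s: 24.23
ee_pos: [0.548, -0.0413, 0.1152]
tool_rot: [[1.0, 0.01, 0.0], [0.01, -1.0, -0.0], [0.0, 0.0, -1.0]]
force: [-0.8, 0.6, 2.5]
finger_gap: -0.0003
grip_force: 1.3
```

Emit:
{"name": "play_rows", "arguments": {"dr": [[0,0,0],[0,0,0],[0,0,0],[0,0,0]], "delta_pos": [[0,0,0.04],[0,0,0.04],[0,0,0.04],[0,0,0]], "claw": [0,0,0,0]}}

```text
time_s: 24.57
ee_pos: [0.5482, -0.0411, 0.1143]
tool_rot: [[1.0, 0.01, 0.001], [0.01, -1.0, 0.0], [0.001, -0.0, -1.0]]
force: [-1.6, 1.8, 5.4]
finger_gap: 0.0001
grip_force: 2.4
```

Emit:
{"name": "play_rows", "arguments": {"dr": [[0,0,0],[0,0,0],[0,0,0],[0,0,0]], "delta_pos": [[0,0,0.04],[0,0,0.04],[0,0,0.04],[0,0,0]], "claw": [0,0,0,0]}}

```text
time_s: 24.9
ee_pos: [0.5482, -0.0411, 0.113]
tool_rot: [[1.0, 0.01, 0.001], [0.01, -1.0, 0.0], [0.001, -0.0, -1.0]]
force: [-1.5, 1.8, 5.7]
finger_gap: -0.0002
grip_force: 2.4
```

Sliding through the jaws at about 6 N. Continuing.

Emit:
{"name": "play_rows", "arguments": {"dr": [[0,0,0],[0,0,0],[0,0,0],[0,0,0]], "delta_pos": [[0,0,0.04],[0,0,0.04],[0,0,0.04],[0,0,0]], "claw": [0,0,0,0]}}

```text
time_s: 25.23
ee_pos: [0.5481, -0.0411, 0.1116]
tool_rot: [[1.0, 0.01, 0.001], [0.01, -1.0, 0.0], [0.001, -0.0, -1.0]]
force: [-0.2, 1.8, 4.2]
finger_gap: 0.0002
grip_force: 2.3
```

Emit:
{"name": "play_rows", "arguments": {"dr": [[0,0,0],[0,0,0],[0,0,0],[0,0,0]], "delta_pos": [[0,0,0.04],[0,0,0.04],[0,0,0.04],[0,0,0]], "claw": [0,0,0,0]}}

```text
time_s: 25.57
ee_pos: [0.5483, -0.041, 0.1114]
tool_rot: [[1.0, 0.01, 0.001], [0.01, -1.0, 0.001], [0.001, -0.0, -1.0]]
force: [-3.3, 2.7, 10.7]
finger_gap: 0.0001
grip_force: 5.2
```

Emit:
{"name": "play_rows", "arguments": {"dr": [[0,0,0],[0,0,0],[0,0,0],[0,0,0]], "delta_pos": [[0,0,0.04],[0,0,0.03],[0,0,0],[0,0,0]], "claw": [0,0,0,0]}}

```text
time_s: 25.9
ee_pos: [0.5484, -0.041, 0.1113]
tool_rot: [[1.0, 0.01, 0.001], [0.01, -1.0, 0.001], [0.001, -0.001, -1.0]]
force: [-5.2, 2.9, 13.5]
finger_gap: -0.0004
grip_force: 6.9
```

Emit:
{"name": "play_rows", "arguments": {"dr": [[0,0,0],[0,0,0],[0,0,0]], "delta_pos": [[0.04,0,0.04],[0,0,0],[0,0,0]], "claw": [0,0,0]}}

```text
time_s: 26.15
ee_pos: [0.5486, -0.0409, 0.1113]
tool_rot: [[1.0, 0.01, 0.001], [0.01, -1.0, 0.001], [0.001, -0.001, -1.0]]
force: [-6.3, 3.3, 17.0]
finger_gap: -0.0002
grip_force: 8.3
```

Emit:
{"name": "play_rows", "arguments": {"dr": [[0,0,0],[0,0,0],[0,0,0],[0,0,0],[0,0,0]], "delta_pos": [[0,0,-0.5],[0,0,-2],[0,0,-3],[0,0,-3],[-2,0,-2]], "claw": [0,0,0,0,0]}}

```text
time_s: 26.57
ee_pos: [0.5315, -0.0419, 0.2166]
tool_rot: [[1.0, 0.01, 0.005], [0.01, -1.0, -0.001], [0.005, 0.001, -1.0]]
force: [0.9, 0.2, 0.7]
finger_gap: -0.0
grip_force: 0.0
```

Emit:
{"name": "play_rows", "arguments": {"dr": [[0,0,0],[0,0,0],[0,0,0],[0,0,0],[0,0,0]], "delta_pos": [[-3,0,0],[-3,0,0],[0,0,0],[0,0,0],[0,0,0]], "claw": [0,0,0,0,0]}}

```text
time_s: 26.98
ee_pos: [0.4686, -0.0422, 0.2137]
tool_rot: [[1.0, 0.01, 0.001], [0.01, -1.0, -0.0], [0.001, 0.0, -1.0]]
force: [1.1, 0.7, -0.7]
finger_gap: -0.0001
grip_force: 0.0
```

```bash
python3 - <<'E'
from look import *
st(); p=look(["scene"],{"pin_shoulder":.072}); red(p,.086)
for t in(.010,.012,.0145): print(t,proj(p,[.548,-.0405,t+.076]))
cv2.imwrite("pics/s10.png",cv2.resize(p["image"][120:220,290:430],None,fx=5,fy=5,interpolation=cv2.INTER_CUBIC)[:,:,::-1])
E
```

```text
26.98 [ 0.4686 -0.0422  0.2137] [ 1.1  0.7 -0.7] -0.0001 0.0
scene [0.196 0.557 0.699] 279.5580044358858 203.09435392689193
pin_shoulder 0.71 [375.4 167.4] [ 0.5445 -0.043   0.072 ]
red [368 156  12  14 122] [373.5 162.6] [ 0.5482 -0.0378  0.086 ]
red [153 226  36  31 445] [173.6 241.4] [0.6494 0.3691 0.086 ]
0.01 [374.47450653 162.01459326]
0.012 [374.64791393 161.27965226]
0.0145 [374.86548126 160.35755115]
```

View pics/s10.png

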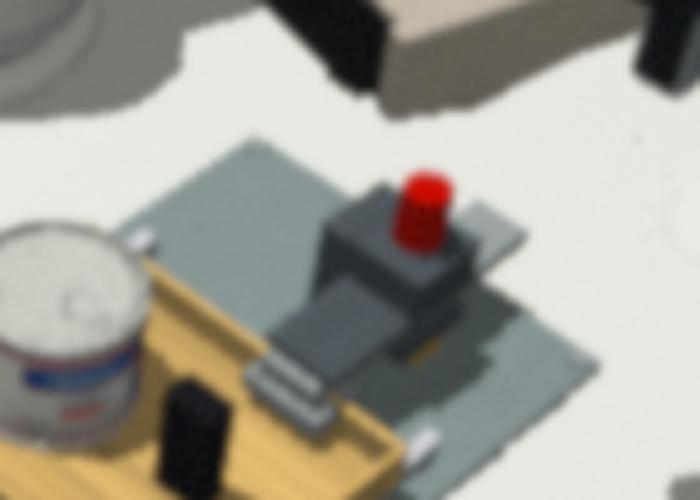

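The crop shows the red head standing on the knuckle face with no gap (base at about (420,250)). The arm is clear of everything, so I'm handing in.

```bash
python3 -c "
from h import *
print(r.job_done())"
```

```text
the job is handed in; nothing more can be done
None
```

The tray is locked and the job is handed in: the pin caught in the tongue's hole, I pressed it home with 17 N at most until the red head sat on the knuckle, and the robot is touching nothing.

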